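Seat the askew grinding jar in the shaker mill

TASK

Of the two grinding jars in the white shaker mill, one was set in askew, so that its square foot rides on the ledge and the jar stands proud of the other. Without lifting that jar out, turn it on the spot while pressing it down until its foot drops fully home into the square recess; then let go. Leave the other jar seated as it is.

Things in the scene. Friction and masses are not known exactly. Their poses are not given: they have to be found in the camera images.
- mill: fixed white shaker mill, 150 (x) x 300 (y) x 74 mm high; origin: centre of underside, z up. Two equal stations at its y = +75 and -75 mm: a round guide 79 mm across, 10 mm deep, down to a ledge at 64 mm height; in the ledge a 58 x 58 mm square recess, sides along the mill's x and y, floor at 50 mm height. A jar's foot drops in within about 10 degrees of these axes, any of 4 ways round
- proud_jar: jar set in askew, in either station: about 0.3 kg, 94 mm tall; square brass foot 50 x 50 x 20 mm, round steel body 42 mm, round blue lid 44 mm across from 60 to 94 mm above the underside (grip there from any side). Origin: centre of underside, z up, x and y along the foot's sides. Stands on the ledge, 14 mm above home, turned 28 to 45 degrees from the recess, either way
- home_jar: identical jar (same sizes and axes), already fully home in the other station, its underside on the recess floor at 50 mm height; to be left alone
Mind the look-alikes: they are no part of the job. What is shaped like the proud_jar but pink is not meant.

How it is judged:
By the outcome, as a careful person would: the job done as asked, in the order asked, and still so for the second after the job is handed in, with the robot touching nothing.
It also fails if it takes over 35 s, if anything falls off the work surface, if the arm or the gripper's body presses on something with over 40 N, if the wrist force passes 120 N, or if a joint passes its speed limit or range.

ROBOT

A 7-joint arm with a two-finger parallel gripper is mounted at the origin on a cart in front of the work surface, level with it; the furniture and walls round the work are solid. World frame = base frame: x ahead of the robot, y to its left, z up, the work surface at z = 0. Lengths are in mm, angles in rad, forces in N, time in s.
With the tool pointing down it reaches from about 400 to 875 mm from the base axis. Payload 4.4 kg.
Tool frame: the origin (TCP) lies at the very end of the fingers, on their centre line; the grasp point (between the pads) lies 19 mm behind it; y points along the fingers, z is the direction in which the jaws open and shut, and the axes are right-handed (so a half turn about y gives the same grasp; the last joint's range is limited). The gripper opens to 85 mm and grips with 20 to 120 N. Pads are 22 mm wide; open, the fingers measure 114 mm over their backs; the gripper's body (76 mm by 85 mm) begins 54 mm behind the grasp point. The pads swing forward as they close: fully open they stand 13 mm farther back than shut.
Start: joints at [-1.382, 0.628, 0.038, 1.517, -0.027, 0.996, -0.02], TCP at [163.809, 629.035, 231.313] pointing down, gripper open.
Joint ranges: [-3.06, 3.06], [-0.37, 2.12], [-1.25, 1.32], [0.18, 2.47], [-1.1, 4.24], [0.23, 1.98], [-2.94, 2.94]. Speed limits (rad/s): [2.57, 2.57, 3.14, 3.14, 3.14, 3.14, 3.14].

INTERFACE

Orientations are given as [roll, pitch, yaw] about the fixed x, y, z axes, in that order (R = Rz(yaw) Ry(pitch) Rx(roll)).
In Python, from cell import * gives the robot as it stands.
- The arm moves only by the tool apply_moves, never from a script. Its argument "targets" is a list of rows, each a list of 6 numbers: the shift along the tool's x, y, z in units of 40 mm (1.0 is 40 mm), then the turn, a rotation vector about the tool's x, y, z in units of 8 degrees (1.0 is 8 degrees). A call has 1 to 12 rows; each row shifts and turns the commanded pose from where the row before left it, along the tool's axes as they then stand; what a row does not reach is not made up. A row lasts 1/8 s, in which the tool goes at most 62.5 mm and 10.7 degrees, less where a joint would pass 70% of its speed; a pose out of reach is approached as far as the arm can. A call is refused whole if a number of a shift passes 1 or a number of a turn 1, either way. A call with a gripper value outside its range is refused whole. "jaw" is the gripper command: -1 is shut, 1 is fully open, values between are in proportion, set as the call begins (left out, the last holds). The fingers move at their own pace and stop on an object; the grip force is fixed at half the most. Time passes only in rows, so rows that do not move let the fingers close. It gives the time, the measured TCP pose, the force and the opening at its end, in the units of the state.
- read_state(): the state, without advancing time (a new reading comes with each control period).
- get_image(name): name is "scene" or "side" or "wrist"; returns the picture (420x560x3 uint8, red, green, blue); there is no depth.
- calibration(name): a dict with "fx", "fy", "cx", "cy" (pixels), "world_from_camera" (4x4, takes a point from camera to world coordinates). Camera axes: x right, y down, z forward; pixel columns grow to the right and rows downward; lengths in mm; the calibration is good to about 2 mm. A picture is of the moment at which its call begins: read the wrist's pose just before it. calibration takes no time and is no camera call; for the wrist camera it gives the pose at the moment of the call.
- finish_job(): hands the job in, once; it reports no verdict.
The state is a dict: "clock": time; "qpos": joint angles; "qd": joint speeds; "tau": joint torques, N m; "eef_pos": TCP position; "tool_rot": TCP orientation; "force": force on the tool from outside, world axes, zero at the start; "torque": the same for the moment, N m; "width": finger opening in mm.
Only numpy, scipy, OpenCV 4.12 (cv2) and the standard library are available. Lean on these libraries where they do the work, as an engineer would, in place of code of your own. Each camera call takes 0.05 s, during which the arm holds its last target. There are 200 camera calls.

## Working session

There is one attempt and no reset: what is moved stays moved. The work goes in short steps, Python scripts to look and compute and a tool call to move; the robot and the scene stay as the last step left them, time stands still between calls to the robot, and variables do not carry over. Pictures are saved under pics/ and viewed, about 8 in all and at most 12, crops included, and the job is handed in when it is done.

Besides the shell and the picture viewer there is one more tool, called by a JSON object that holds its "name" and its "arguments", one argument or row to a line. apply_moves: Moves the arm, as the interface text tells. Its arguments: {"type":"object","properties":{"targets":{"type":"array"},"jaw":{"type":"number"}},"required":["targets"]}

```bash
mkdir -p pics; python3 - <<'E'
from cell import *
import cv2,numpy as np
s=read_state();print(s['clock'],s['eef_pos'],s['tool_rot'],s['width'],s['force'])
a=get_image("scene");b=get_image("side")
for n,i in(("scene",a),("side",b)):cv2.imwrite(f"pics/{n}0.png",cv2.resize(i[:,:,::-1],(784,588),interpolation=2))
np.savez("im0.npz",a=a,b=b)
for n in("scene","side","wrist"):print(n,calibration(n))
E
```

```text
0.0 [163.64335922 628.40531692 230.39570274] [-1.57271676e+00 -3.64122551e-05 -2.54803348e-01] 85.04814489449616 [ 0.43940388 -0.53271317 -0.39711893]
scene {'fx': 506.94273797553603, 'fy': 506.94273797553603, 'cx': 277.3946112541574, 'cy': 209.25535419435357, 'world_from_camera': array([[ 8.02800728e-01, -2.78745157e-01,  5.27078864e-01,
        -1.05815135e+02],
       [-5.95774464e-01, -3.39808113e-01,  7.27724697e-01,
        -8.47483550e+02],
       [-2.37440610e-02, -8.98238044e-01, -4.38867446e-01,
         5.63070818e+02],
       [ 0.00000000e+00,  0.00000000e+00,  0.00000000e+00,
         1.00000000e+00]])}
side {'fx': 494.1305638066756, 'fy': 494.1305638066756, 'cx': 272.1259510334247, 'cy': 210.35221175578744, 'world_from_camera': array([[ 8.98970576e-01, -1.90715851e-01,  3.94308722e-01,
         1.09413721e+02],
       [-4.37680229e-01, -3.56257346e-01,  8.25540260e-01,
        -8.28252953e+02],
       [-1.69682347e-02, -9.14717535e-01, -4.03737428e-01,
         4.85926927e+02],
       [ 0.00000000e+00,  0.00000000e+00,  0.00000000e+00,
         1.00000000e+00]])}
wrist {'fx': 317.88947598263394, 'fy': 317.88947598263394, 'cx': 282.8973814015981, 'cy': 208.9074068596332, 'world_from_camera': array([[ 2.51042056e-01,  9.29882624e-01,  2.68879510e-01,
         9.55387443e+01],
       [ 9.67973908e-01, -2.40560115e-01, -7.18146537e-02,
         6.47171794e+02],
       [-2.09751291e-03,  2.78296849e-01, -9.60492824e-01,
         3.73556550e+02],
       [ 0.00000000e+00,  0.00000000e+00,  0.00000000e+00,
         1.00000000e+00]])}
```

View pics/scene0.png

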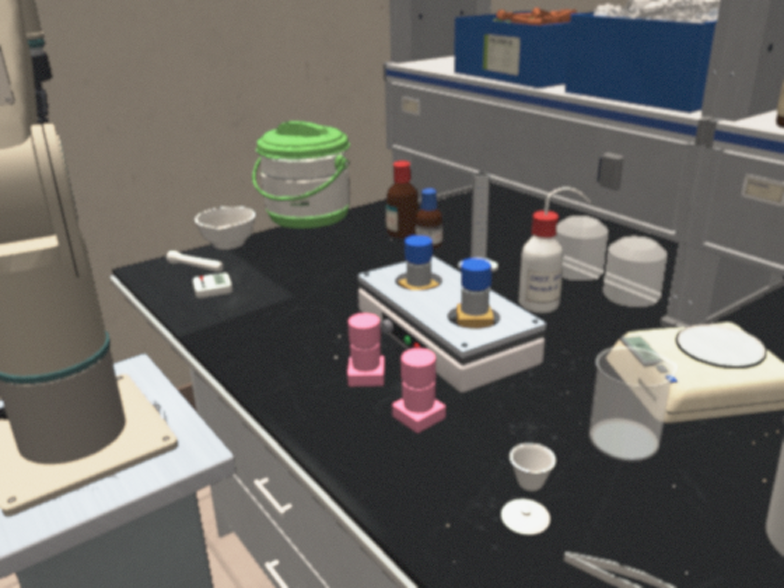

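View pics/side0.png

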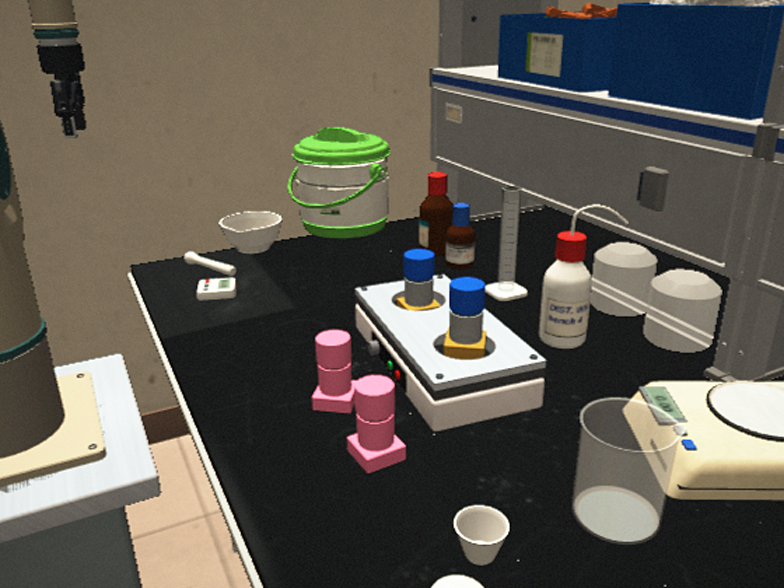

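The scene view shows four jar shapes: near blue-lid jar at (475,290), far blue-lid jar at (418,262), pink ones at (365,350) and (418,388). The pink pair are decoys. The near blue jar's foot looks visible above the plate, so I'm checking it in a close crop.

```bash
python3 - <<'E'
import cv2,numpy as np
d=np.load("im0.npz")
# scene x250-390 y165-275 ; side x250-390 y175-305
def c(i,x,y,w,h,s):
    o=cv2.resize(i[y:y+h,x:x+w,::-1],None,fx=s,fy=s,interpolation=2)
    for k in range(0,w,10): cv2.putText(o,str(x+k),(k*s,8),0,.28,(0,0,255),1); cv2.line(o,(k*s,9),(k*s,13),(0,0,255),1)
    for k in range(0,h,10): cv2.putText(o,str(y+k),(0,k*s+3),0,.28,(0,0,255),1)
    return o
a=c(d['a'],252,165,140,110,5);cv2.imwrite("pics/ca.png",a)
b=c(d['b'],250,172,140,118,5);cv2.imwrite("pics/cb.png",b)
E
```

```text
(no output)
```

View pics/ca.png

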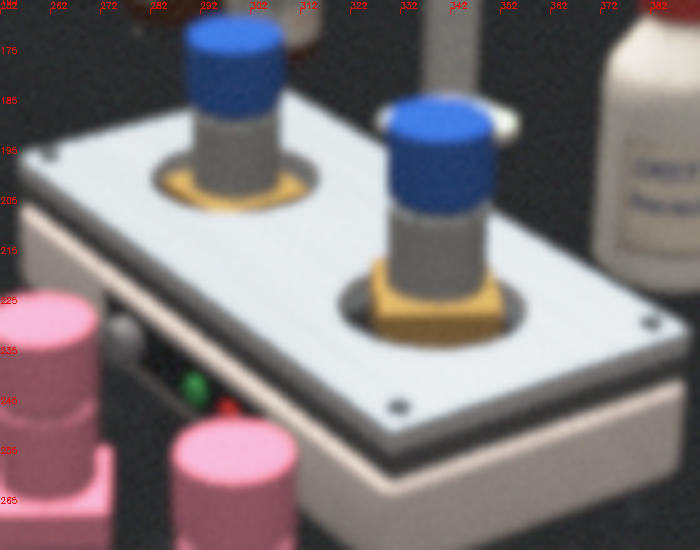

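View pics/cb.png

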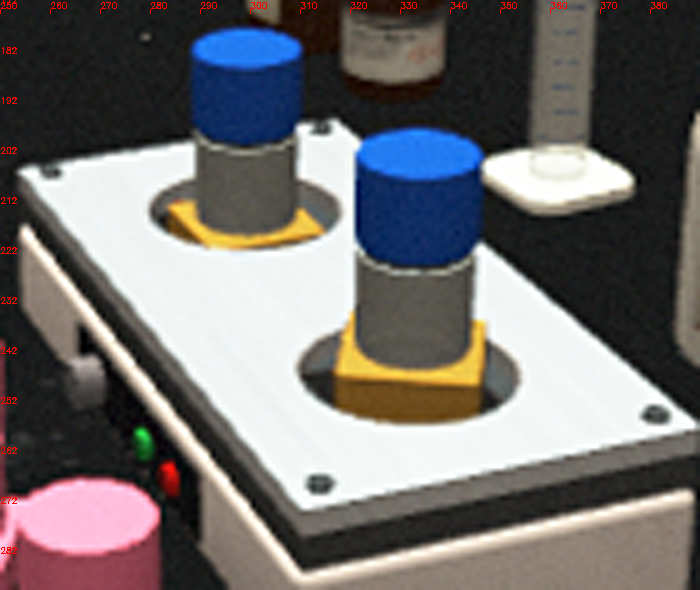

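Both crops agree: the near jar (side lid ~(334,203)) stands proud on the ledge with its foot turned. The far jar (~(299,182)) is sunk home. Next I'm measuring both.

```bash
cat >h.py <<'E'
from cell import *
import numpy as np,cv2
def ray(n,p,z,c=None):
    c=c or calibration(n);M=c['world_from_camera']
    d=M[:3,:3]@[(p[0]-c['cx'])/c['fx'],(p[1]-c['cy'])/c['fy'],1];o=M[:3,3]
    return (o+d*(z-o[2])/d[2])[:2]
E
python3 - <<'E'
from h import *
P={'side':dict(s=(250,172),c=[(20,175),(305,512),(698,428),(340,122)],f=[(335,375),(483,385),(485,322),(352,312)],lid=(419,155),far=(247,48)),
'scene':dict(s=(252,165),c=[(20,165),(392,434),(690,330)],f=[(372,308),(502,305),(492,262),(376,260)],lid=(441,120),far=(235,34))}
for n,d in P.items():
    g=lambda p,z:ray(n,(p[0]/5+d['s'][0],p[1]/5+d['s'][1]),z)
    C=[g(p,74) for p in d['c']];F=[g(p,84) for p in d['f']]
    print(n,'plate',np.round(C,1).tolist()); 
    for i,j in((0,1),(1,2)):v=C[j]-C[i];print(' edge',np.hypot(*v),np.degrees(np.arctan2(v[1],v[0])))
    print(' centre',(C[0]+C[2])/2)
    print('foot',np.round(F,1).tolist())
    for i,j in((0,1),(1,2),(3,0)):v=F[j]-F[i];print(' edge',np.hypot(*v),np.degrees(np.arctan2(v[1],v[0])))
    print('lid',g(d['lid'],158),'far',g(d['far'],144))
E
```

```text
side plate [[485.8, 47.7], [455.8, -242.2], [600.0, -256.5], [633.9, 34.7]]
 edge 291.4785637805431 -95.90104591297988
 edge 144.89960839307466 -5.635011049674787
 centre [ 542.87620042 -104.38754857]
foot [[501.7, -183.1], [542.5, -212.8], [569.7, -173.5], [531.8, -144.4]]
 edge 50.40583486040833 -36.01254621841184
 edge 47.75656567053781 55.34620813927825
 edge 49.033287935924406 -127.88040080984102
lid [ 535.24318408 -179.31930675] far [552.11110403 -28.41505773]
scene plate [[478.6, 42.4], [450.4, -244.7], [596.8, -259.0]]
 edge 288.4371538960521 -95.61803534358242
 edge 147.17047728799352 -5.577093408014582
 centre [ 537.70755241 -108.29267357]
foot [[498.4, -179.0], [540.3, -209.8], [563.6, -179.9], [527.8, -148.2]]
 edge 52.03369983708157 -36.322790317694896
 edge 37.938934694342265 52.05685278548195
 edge 42.551202247721065 -133.7685545829738
lid [ 530.52786836 -181.38738172] far [547.04645411 -31.3173911 ]
```

```bash
python3 - <<'E'
from h import *
for p,z in (((300,218),0),((300,135),150),((300,135),220),((225,240),0),((403,235),0)):print(p,z,ray('scene',(p[0]/1.4,p[1]/1.4),z))
E
```

```text
(300, 218) 0 [648.00674898 535.71248254]
(300, 135) 150 [750.40322937 688.46187727]
(300, 135) 220 [605.30635281 428.17677553]
(225, 240) 0 [452.2202864  520.63661806]
(403, 235) 0 [765.56396302 295.8394221 ]
```

{"name": "apply_moves", "arguments": {
  "targets": [
    [0.7,0,-0.86,0,0,0],
    [0.7,0,-0.86,0,0,0],
    [0.7,0,-0.86,0,0,0],
    [0.7,0,-0.86,0,0,0],
    [0.7,0,-0.86,0,0,0],
    [0.7,0,-0.86,0,0,0],
    [0.7,0,-0.86,0,0,0],
    [0.7,0,-0.86,0,0,0],
    [0.7,0,-0.86,0,0,0],
    [0.7,0,-0.86,0,0,0]
  ],
  "jaw": 1
}}

```text
clock: 1.35
eef_pos: [348.4, 224.1, 231.2]
tool_rot: [-1.571, 0.0, -0.255]
force: [0.2, 0.4, -0.1]
width: 85.2
```

{"name": "apply_moves", "arguments": {
  "targets": [
    [0.7,0,-0.86,0,0,0],
    [0.7,0,-0.86,0,0,0],
    [0.7,0,-0.86,0,0,0],
    [0.7,0,-0.86,0,0,0],
    [0.7,0,-0.86,0,0,0],
    [0.7,0,-0.86,0,0,0],
    [0.7,0,-0.86,0,0,0],
    [0.7,0,-0.86,0,0,0],
    [0.7,0,-0.86,0,0,0],
    [0.7,0,-0.86,0,0,0]
  ]
}}

```text
clock: 2.6
eef_pos: [532.6, -179.1, 231.0]
tool_rot: [-1.571, 0.001, -0.255]
force: [1.1, 0.9, -0.1]
width: 85.7
```

{"name": "apply_moves", "arguments": {
  "targets": [
    [0,0,0,0,1,0],
    [0,0,0,0,1,0],
    [0,0,0,0,1,0],
    [0,0,0,0,1,0],
    [0,0,0,0,1,0],
    [0,0,0,0,1,0],
    [0,0,0,0,1,0],
    [0,0,0,0,0,0]
  ]
}}

```text
clock: 3.6
eef_pos: [532.1, -177.7, 230.9]
tool_rot: [-1.572, 0.0, -1.231]
force: [-0.3, -0.3, -0.2]
width: 85.2
```

```bash
python3 - <<'E'
from h import *
c=calibration('wrist');s=read_state();i=get_image('wrist')
np.savez('w1.npz',i=i,M=c['world_from_camera'])
print(s['clock'],s['eef_pos'],s['tool_rot'],s['qpos'],s['force']);print(c)
o=cv2.resize(i[:,:,::-1],(784,588),interpolation=2);cv2.imwrite('pics/w1.png',o)
E
```

```text
3.6 [ 532.06793018 -177.68785591  230.89014684] [-1.57178737e+00  2.43093849e-04 -1.23056708e+00] [-0.01483734  0.53427842  0.43941409  1.77838502 -0.28139704  0.89220608
  0.88951439] [-0.33050562 -0.32894663 -0.1692333 ]
{'fx': 317.88947598263394, 'fy': 317.88947598263394, 'cx': 282.8973814015981, 'cy': 208.9074068596332, 'world_from_camera': array([[ 9.42316837e-01,  3.21720898e-01,  9.23831252e-02,
         5.08755866e+02],
       [ 3.34721306e-01, -9.05060561e-01, -2.62349057e-01,
        -1.10476841e+02],
       [-7.90851075e-04,  2.78138534e-01, -9.60540645e-01,
         3.73983249e+02],
       [ 0.00000000e+00,  0.00000000e+00,  0.00000000e+00,
         1.00000000e+00]])}
```

View pics/w1.png

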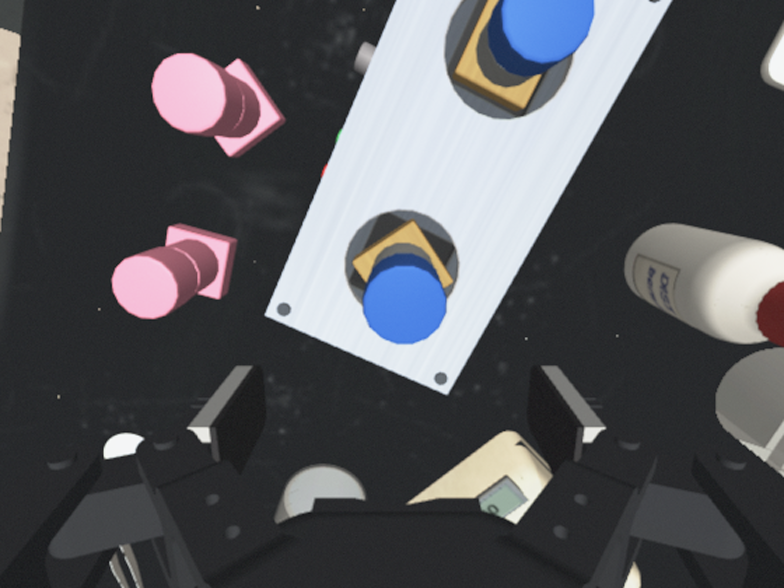

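Wrist view: near lid centred at (405,302), guide circle at about (402,266), foot corners at (352,264), (415,221) and (453,286), plate corners at (265,316) and (449,394).

```bash
python3 - <<'E'
from h import *
c=calibration('wrist')
g=lambda x,y,z:ray('wrist',(x/1.4,y/1.4),z,c)
a=lambda p,q:np.degrees(np.arctan2(*(q-p)[::-1]))
print('lid',g(405,302,158),'guide',g(402,266,74))
A,B,C=g(352,264,84),g(415,221,84),g(453,286,84)
print('foot',a(A,B),a(B,C),np.hypot(*(B-A)),np.hypot(*(C-B)),'ctr',(A+C)/2)
D,E,F,G=g(265,316,74),g(449,394,74),g(398,0,74),g(674,0,74)
print('plate',a(D,E),a(D,F),a(E,G),np.hypot(*(E-D)))
print('mid edge + 75',(D+E)/2+75*np.array([np.sin(np.radians(5.7)),np.cos(np.radians(5.7))]))
E
```

```text
lid [ 535.57449154 -172.72135718] guide [ 535.19669451 -173.13168154]
foot 54.01878985050002 -39.43313156661874 50.455524068244245 50.93618952876504 ctr [ 536.96841785 -176.71611709]
plate -5.31417319311347 83.98137824655133 84.02396669489485 146.92351842728755
mid edge + 75 [ 536.17491578 -172.44004787]
```

The three cameras agree to within 3–5 mm, and the wrist sits at the mean of them. The foot is about 31° clockwise of the recess, so I'll turn it counter-clockwise. Descending now.

{"name": "apply_moves", "arguments": {
  "targets": [
    [0,0.5,0.05,0,0,0],
    [0,0.6,0,0,0,0],
    [0,0.6,0,0,0,0],
    [0,0.6,0,0,0,0],
    [0,0.45,0,0,0,0],
    [0,0,0,0,0,0],
    [0,0,0,0,0,0]
  ]
}}

```text
clock: 4.53
eef_pos: [534.6, -177.6, 121.9]
tool_rot: [-1.57, -0.001, -1.231]
force: [-0.3, 0.1, 0.0]
width: 85.4
```

```bash
python3 - <<'E'
from h import *
s=read_state();print(s['clock'],s['eef_pos'],s['force'])
i=get_image('wrist');j=get_image('side')
o=np.hstack([cv2.resize(i[150:420,120:440,::-1],(400,337)),cv2.resize(j[100:280,230:420,::-1],(400,337+42))[:337]])
cv2.imwrite('pics/d1.png',o)
E
```

```text
4.525 [ 534.58556465 -177.56674965  121.88673647] [-0.29557829  0.07669024  0.00724188]
```

View pics/d1.png

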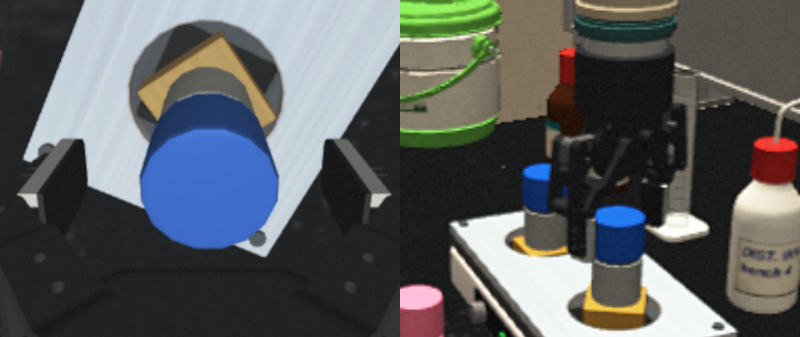

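```bash
python3 - <<'E'
from h import *
c=calibration('wrist');s=read_state();R=c['world_from_camera'];y=s['tool_rot'][2];ux=np.array([np.cos(y),np.sin(y)]);uz=np.array([-np.sin(y),np.cos(y)])
t=s['eef_pos'][:2]
for n,p,z in(('pads',(283.2,287.2),135),('pads',(283.2,287.2),130),('lid',(288,296.4),158),('lid low/near',(288,150+248*.8),158),('lid far',(288,150+118*.8),158)):
    d=ray('wrist',p,z,c)-t;print(n,z,'x',d@ux,'z',d@uz)
E
```

```text
pads 135 x 4.087585013156664 z 0.4952956888490698
pads 130 x 6.980381953694177 z 0.5114628530420786
lid 158 x -5.279038883865765 z 2.2585813830193997
lid low/near 158 x 18.422191231100893 z 2.3884954967260033
lid far 158 x -26.649408524523544 z 2.1414434700090195
```

{"name": "apply_moves", "arguments": {
  "targets": [
    [-0.08,0,0.02,0,0,0],
    [0,0,0,0,0,0],
    [0,0,0,0,0,0],
    [0,0,0,0,0,0],
    [0,0,0,0,0,0],
    [0,0,0,0,0,0],
    [0,0,0,0,0,0],
    [0,0,0,0,0,0]
  ],
  "jaw": -1
}}

```text
clock: 5.62
eef_pos: [534.1, -173.8, 121.8]
tool_rot: [-1.57, 0.0, -1.232]
force: [-0.9, 1.5, 6.3]
width: 42.3
```

```bash
python3 - <<'E'
from h import *
i=get_image('wrist');j=get_image('side');k=get_image('scene')
s=read_state();print(s['clock'],s['force'],s['torque'],s['width'])
o=np.hstack([cv2.resize(i[150:420,120:440,::-1],(400,337)),cv2.resize(j[150:280,270:400,::-1],(337,337),interpolation=2)])
cv2.imwrite('pics/g1.png',o)
E
```

```text
5.775 [-1.71065198  2.80180507  6.07421167] [ 0.21821481  0.27807963 -0.04603339] 42.34274743522393
```

View pics/g1.png

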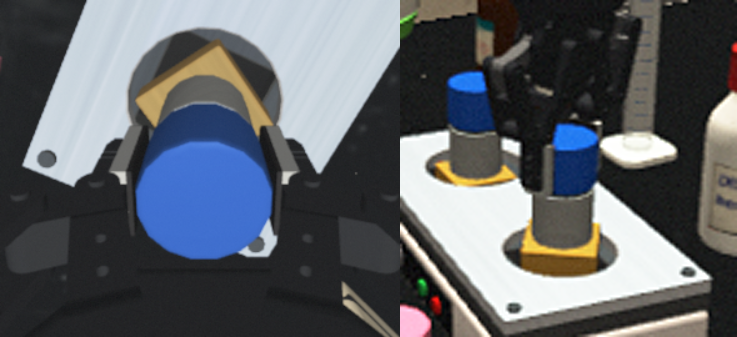

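{"name": "apply_moves", "arguments": {
  "targets": [
    [0,0.05,0,0,0,0],
    [0,0,0,0,0,0]
  ]
}}

```text
clock: 6.02
eef_pos: [534.2, -173.7, 121.6]
tool_rot: [-1.569, 0.001, -1.232]
force: [-3.5, 3.3, 21.7]
width: 42.4
```

{"name": "apply_moves", "arguments": {
  "targets": [
    [0,0,0,0,-0.5,0],
    [0,0,0,0,-0.5,0],
    [0,0,0,0,-0.5,0],
    [0,0,0,0,-0.5,0]
  ]
}}

```text
clock: 6.52
eef_pos: [534.5, -175.6, 121.3]
tool_rot: [-1.57, -0.003, -0.952]
force: [-2.2, -1.1, 14.2]
width: 42.8
```

{"name": "apply_moves", "arguments": {
  "targets": [
    [0,0,0,0,-0.5,0],
    [0,0.03,0,0,-0.5,0],
    [0,0.03,0,0,-0.5,0],
    [0,0,0,0,-0.25,0],
    [0,0,0,0,0,0]
  ]
}}

```text
clock: 7.15
eef_pos: [533.4, -173.8, 116.4]
tool_rot: [-1.571, 0.001, -0.709]
force: [-0.4, 0.1, -2.7]
width: 42.4
```

The foot has started dropping in (z 116.4, no upward force). Pressing on down.

{"name": "apply_moves", "arguments": {
  "targets": [
    [0,0.07,0,0,0,0],
    [0,0.07,0,0,0,0],
    [0,0.05,0,0,0,0],
    [0,0,0,0,0,0]
  ]
}}

```text
clock: 7.65
eef_pos: [533.7, -173.8, 108.9]
tool_rot: [-1.571, 0.001, -0.709]
force: [0.6, 0.5, -2.7]
width: 42.5
```

{"name": "apply_moves", "arguments": {
  "targets": [
    [0,0.03,0,0,0,0],
    [0,0.03,0,0,0,0],
    [0,0,0,0,0,0]
  ]
}}

```text
clock: 8.02
eef_pos: [534.2, -174.1, 107.8]
tool_rot: [-1.57, -0.001, -0.709]
force: [-0.8, 0.9, 5.2]
width: 42.6
```

Floor contact came after a 14 mm drop. One firm press, then relax and open.

{"name": "apply_moves", "arguments": {
  "targets": [
    [0,0.05,0,0,0,0],
    [0,0,0,0,0,0]
  ]
}}

```text
clock: 8.28
eef_pos: [534.2, -174.1, 107.8]
tool_rot: [-1.569, -0.001, -0.709]
force: [-5.2, 2.3, 20.7]
width: 42.9
```

{"name": "apply_moves", "arguments": {
  "targets": [
    [0,-0.07,0,0,0,0],
    [0,0,0,0,0,0]
  ]
}}

```text
clock: 8.52
eef_pos: [534.1, -174.0, 107.8]
tool_rot: [-1.57, -0.001, -0.709]
force: [-0.1, 0.7, 3.6]
width: 42.3
```

{"name": "apply_moves", "arguments": {
  "targets": [
    [0,0,0,0,0,0],
    [0,0,0,0,0,0],
    [0,0,0,0,0,0],
    [0,0,0,0,0,0],
    [0,0,0,0,0,0],
    [0,0,0,0,0,0]
  ],
  "jaw": 1
}}

```text
clock: 9.28
eef_pos: [533.9, -174.0, 107.7]
tool_rot: [-1.571, 0.0, -0.709]
force: [-0.3, 0.7, -0.1]
width: 85.5
```

{"name": "apply_moves", "arguments": {
  "targets": [
    [0,-0.3,0,0,0,0],
    [0,-0.6,0,0,0,0],
    [0,-0.8,0,0,0,0],
    [0,-0.8,0,0,0,0],
    [0,-0.8,0,0,0,0],
    [0,-0.5,0,0,0,0],
    [0,0,0,0,0,0]
  ]
}}

```text
clock: 10.15
eef_pos: [534.9, -174.4, 261.8]
tool_rot: [-1.569, -0.004, -0.709]
force: [-0.6, 0.1, -0.3]
width: 85.4
```

```bash
python3 - <<'E'
from h import *
s=read_state();print(s['clock'],s['eef_pos'],s['force'])
i=get_image('wrist');j=get_image('side')
o=np.hstack([cv2.resize(i[:300,150:450,::-1],(400,400),interpolation=2),cv2.resize(j[165:295,250:380,::-1],(400,400),interpolation=2)])
cv2.imwrite('pics/f1.png',o)
E
```

```text
10.15 [ 534.88082582 -174.38977041  261.84799466] [-0.58201462  0.09739111 -0.29515698]
```

View pics/f1.png

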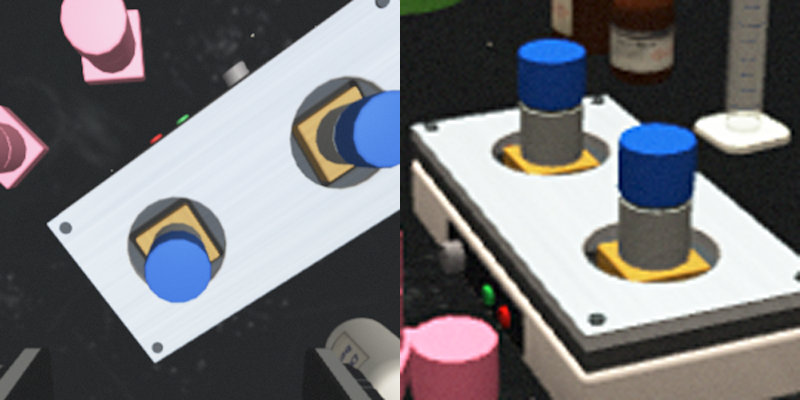

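The picture shows both jars sunk alike: in the right half, foot tops at about (550,160) and (653,262) lie below the plate rim and line up with the mill. The far jar hasn't moved and the gripper is clear. Handing in.

```bash
python3 -c "
from cell import *
print(finish_job())"
```

```text
the job is handed in; nothing more can be done
None
```

The proud jar in the near station is now fully home, and the job is handed in. I gripped it by the blue lid, pressed lightly, turned it about 30° counter-clockwise and pushed it down until it met the recess floor. I then relaxed the press, opened the jaws and backed straight up. The job took about 10 s.

- **Seating:** the tool dropped 14 mm (121.8 to 107.8), as expected. A further press of about 21 N gave no more travel.
- **Final pictures:** both feet sit below the plate rim and line up with the mill. The home jar looks unmoved, and the gripper is clear with no force on it.
- **Disagreements:** the cameras differed by up to about 8 mm on the jar's position before the grasp, so I used a compromise between them. The jaws read 42.3 mm on the 44 mm lid. Neither affected the result.

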